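# Fit the four-armed rotor on the slide spinner

### The arm

A 6-joint arm with a two-finger parallel gripper is mounted at the origin on the work surface. World frame = base frame: x ahead of the robot, y to its left, z up, the work surface at z = 0. Lengths are in m, angles in rad, forces in N, time in s.
With the tool pointing down it reaches from about 0.325 to 0.9 m from the base axis. Payload 6.1 kg.
Tool frame: the origin (TCP) lies midway between the tips of the shut fingers; the grasp point (between the pads) lies 19 mm behind it; z points along the fingers, y is the line along which they close (so a half turn about z gives the same grasp; the last joint's range is limited). The gripper opens to 85 mm and grips with 20 to 120 N. Pads are 22 mm wide; open, the fingers measure 114 mm over their backs; the gripper's body (76 mm by 85 mm) begins 54 mm behind the grasp point. The pads swing forward as they close: fully open they stand 13 mm farther back than shut.
Start: joints at [-0.126, 0.22, 1.526, -0, 1.395, -0.126], TCP at [0.625, -0, 0.231] pointing down, gripper open.
Joint ranges: [-2.98, 2.98], [-0.91, 2.08], [0.09, 2.57], [-1.24, 4.39], [0.2, 2.65], [-2.68, 2.68]. Speed limits (rad/s): [2.57, 2.57, 3.01, 3.14, 3.14, 3.14].

### API

Orientations are given as [roll, pitch, yaw] about the fixed x, y, z axes, in that order (R = Rz(yaw) Ry(pitch) Rx(roll)).
In Python, from plant import movep, move_l, set_joints, gripper_to, hold, inverse_kinematics, observe, get_image, get_calibration, Unreachable, job_done gives the robot as it stands. Calls block until the motion is done:
- movep(position, orientation): joint-space move of the TCP to a pose.
- move_l(position, feed=0.15, rotation=None, max_force=None): straight line of the TCP; rotation=None keeps the orientation; feed is the mean speed in m/s. With max_force (N) it stops when the force on the tool has changed by that much, and returns True; else False.
- set_joints(angles): joint-space move.
- gripper_to(opening, f_grip=None): finger opening in m; f_grip is the grip in N (None keeps the last); returns when the fingers have stopped.
- hold(seconds).
- inverse_kinematics(position, orientation): joint angles nearest the present ones, or None.
- observe(): the state.
- get_image(name): name is "scene" or "side" or "wrist"; returns (picture, depth): 384x512x3 uint8, red, green, blue; 384x512 float32, m along the optical axis (not along the pixel's ray), 0 where there is no reading.
- get_calibration(name): a dict with "intrinsics" (3x3 intrinsics, pixels), "dist_coeffs" ([k1, k2, p1, p2, k3] as OpenCV has them; the pictures are not rectified), "world_from_camera" (4x4, takes a point from camera to world coordinates). Camera axes: x right, y down, z forward; pixel columns grow to the right and rows downward; lengths in m; the calibration is good to about 2 mm. A picture is of the moment at which its call begins: read the wrist's pose just before it. get_calibration takes no time and is no camera call; for the wrist camera it gives the pose at the moment of the call.
A pose or a line that the arm cannot do raises Unreachable and nothing moves.
- job_done(): hands the job in; it is judged then, once.
The state is a dict: "time_s": time; "q": joint angles; "joint_velocities": joint speeds; "joint_torque": joint torques, N m; "eef_pos": TCP position; "tcp_rot": TCP orientation; "ft_force": force on the tool from outside, world axes, zero at the start; "torque": the same for the moment, N m; "opening": finger opening in m; "grasp_force": force on a finger pad.
Only numpy, scipy, OpenCV 4.12 (cv2) and the standard library are available. Lean on these libraries where they do the work, as an engineer would, in place of code of your own. Each camera call takes 0.05 s, during which the arm holds its last target. There are 200 camera calls.

### The job

Fit the four-armed slide rotor onto the spindle of the slide spinner: lift it by its grip bar, turn it until the slot under its hub lines up with the flat blade of the spindle, and lower it fully home so that its hub sits flat on the spindle's round seat. Keep hold of it until it is down, then let go, and leave the round-plate rotor where it stands.

Things in the scene. Friction and masses are not known exactly. Their poses are not given: they have to be found in the camera images.
- rotor_grip (a point): The rotor to fit: loose, aluminium, 0.3 kg, 85 mm high, standing on its hub. Four flat arms, tips 85 mm from the axis, in an X at 45 deg to the grip bar, tops 40 mm up. Black upright grip bar on top, 50 mm long, 14 wide, 40 to 85 mm above the hub's underside. Point: in the bar on the rotor's axis, 66 mm above the underside; x along the bar, z up. Half a turn is the same.
- rotor_slot (a point): The same rotor's slot, out of sight in the underside of its 60 x 40 mm hub: 40 x 20 mm, 30 mm deep, blind, centred, its long side parallel to the grip bar. Point: centre of the hub's underside at the slot's mouth, 66 mm below the grip point; x along the slot, z up.
- spindle_seat (a point): Fixed spindle (does not turn) on the spinner, a white box 200 x 200 mm, top 55 mm above the bench: round aluminium seat, 72 mm across, and on it a dark steel flat blade 34 mm long, 13 thick, 24.5 high, rounded top. Point: centre of the seat's top face, 63 mm above the bench; x along the blade, z up. Home, the hub rests here, the slot having about 3 mm play all round. Half a turn is the same.
- round_grip (a point): The other rotor, to be left alone: loose, same hub and grip bar, but a full round plate 150 mm across in place of arms. Point: in its grip bar, 66 mm above its underside; x along the bar, z up. The two rotors may stand in either of two places.
There are look-alikes about, which are no part of the job. What is shaped like the part that bears rotor_grip but red is not meant.

How it is judged:
By the outcome, as a careful person would: the job done as asked, in the order asked, and still so for the second after the job is handed in, with the robot touching nothing.
It also fails if it takes over 35 s, if anything falls off the work surface, if the arm or the gripper's body presses on something with over 40 N, if the wrist force passes 120 N, or if a joint passes its speed limit or range.

## Working session

There is one attempt and no reset: what is moved stays moved. The work goes in short steps, each a Python script; the robot and the scene stay as the last script left them, time stands still between calls to the robot, and variables do not carry over. Pictures are saved under pics/ and viewed, at most 10 in all, crops included, and the job is handed in when it is done.

```bash
mkdir -p pics; python3 - <<'E'
from plant import *
import cv2,numpy as np
a=[]
for n in ("scene","side","wrist"):
    c=get_calibration(n); p,d=get_image(n)
    np.savez(f"pics/{n}.npz",p=p,d=d,K=c["intrinsics"],D=c["dist_coeffs"],T=c["world_from_camera"])
    print(n,np.round(c["world_from_camera"],3).tolist(),np.round(c["intrinsics"],1).tolist(),c["dist_coeffs"],(d>0).mean())
    a.append(p)
a.append(np.zeros_like(p))
m=np.vstack([np.hstack(a[:2]),np.hstack(a[2:])])
cv2.imwrite("pics/all.png",cv2.resize(m,(800,600),interpolation=cv2.INTER_AREA)[:,:,::-1])
cv2.imwrite("pics/scene.png",a[0][:,:,::-1])
E
```

```text
scene [[-0.746, 0.491, -0.45, 0.892], [0.665, 0.532, -0.524, 0.465], [-0.018, -0.69, -0.724, 0.815], [0.0, 0.0, 0.0, 1.0]] [[377.8, 0.0, 258.3], [0.0, 377.8, 189.4], [0.0, 0.0, 1.0]] [-0.10352845  0.          0.          0.          0.        ] 0.9958699544270834
side [[0.753, -0.399, 0.523, -0.038], [-0.658, -0.449, 0.605, -0.663], [-0.006, -0.8, -0.601, 0.64], [0.0, 0.0, 0.0, 1.0]] [[360.9, 0.0, 252.3], [0.0, 360.9, 189.8], [0.0, 0.0, 1.0]] [-0.11590132  0.          0.          0.          0.        ] 0.9957478841145834
wrist [[1.0, 0.001, -0.001, 0.624], [0.001, -0.948, -0.318, 0.082], [-0.002, 0.318, -0.948, 0.373], [0.0, 0.0, 0.0, 1.0]] [[297.0, 0.0, 255.1], [0.0, 297.0, 194.0], [0.0, 0.0, 1.0]] [-0.03848649  0.          0.          0.          0.        ] 0.9959615071614584
```

View pics/all.png

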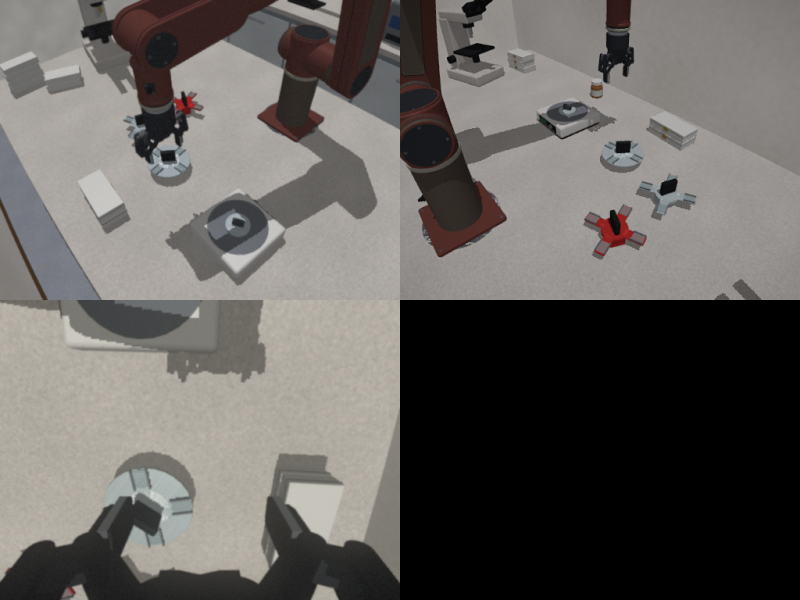

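The montage shows four candidates. In side-view pixels, they are:
- the grey four-armed rotor at about (343,243)
- a red four-armed look-alike at about (275,295)
- the round-plate rotor at about (285,195)
- the white spinner, with its blade, at about (215,148)

The grey four-armed rotor fits the description. Next I'll localise it with depth and confirm it in an enlarged crop.

```bash
cat > h.py <<'E'
import numpy as np,cv2
def cloud(p,d,K,D,T):
    h,w=d.shape; v,u=np.mgrid[:h,:w]
    n=cv2.undistortPoints(np.stack([u,v],-1).reshape(-1,1,2).astype(float),K,D).reshape(h,w,2)
    P=np.dstack([n[...,0]*d,n[...,1]*d,d])
    return P@T[:3,:3].T+T[:3,3]
def load(n):
    f=np.load(f"pics/{n}.npz"); return f["p"],cloud(f["p"],f["d"],f["K"],f["D"],f["T"])
def rect(W,m):  # biggest blob of mask: centre, long side yaw, size from world xy
    n,l,s,_=cv2.connectedComponentsWithStats(m.astype(np.uint8))
    for i in np.argsort(-s[1:,4])[:5]+1:
        if s[i,4]<15: continue
        q=W[l==i]; (c,sz,a)=cv2.minAreaRect(q[:,:2].astype(np.float32))
        if sz[0]<sz[1]: a+=90; sz=sz[::-1]
        print("px",(s[i,0]+s[i,2]/2,s[i,1]+s[i,3]/2),"n",s[i,4],"c",np.round(c,4),"sz",np.round(sz,3),"yaw",round((a+90)%180-90,1),"z",np.round([q[:,2].min(),q[:,2].max()],3))
E
python3 - <<'E'
from h import *
for n in ("side","scene"):
    p,W=load(n); print(n)
    dark=p.max(2)<70
    z=W[...,2]; x=W[...,0]
    r=(x>.3)&(x<.9)&(abs(W[...,1])<.5)
    print("bars"); rect(W,dark&r&(z>.05)&(z<.095))
    print("bartop");rect(W,r&(z>.079)&(z<.092)&dark)
    print("blade"); rect(W,r&(z>.075)&(z<.1)&(W[...,1]>.1))
    print("spinner top"); rect(W,r&(z>.045)&(z<.06)&(W[...,1]>.1))
    print("seat"); rect(W,r&(z>.0595)&(z<.068)&(W[...,1]>.1))
p,_=load("side"); q,_=load("scene")
A=cv2.resize(p[185:325,230:400],(680,560),interpolation=cv2.INTER_CUBIC)
B=cv2.resize(q[235:360,235:375],(670,600),interpolation=cv2.INTER_CUBIC)
cv2.imwrite("pics/crop1.png",A[:,:,::-1]);cv2.imwrite("pics/crop2.png",B[:,:,::-1])
E
```

```text
side
bars
px (np.float64(214.0), np.float64(146.0)) n 391 c [0.5238 0.1891] sz [0.163 0.104] yaw -65.4 z [0.05  0.059]
px (np.float64(344.0), np.float64(238.5)) n 289 c [ 0.4956 -0.3589] sz [0.049 0.014] yaw -19.2 z [0.05  0.086]
px (np.float64(286.0), np.float64(187.0)) n 219 c [ 0.536 -0.135] sz [0.05  0.012] yaw -40.2 z [0.05  0.087]
px (np.float64(224.0), np.float64(136.0)) n 146 c [0.593  0.2184] sz [0.103 0.082] yaw -27.5 z [0.051 0.086]
bartop
px (np.float64(345.0), np.float64(234.0)) n 111 c [ 0.4961 -0.3591] sz [0.048 0.014] yaw -19.2 z [0.079 0.086]
px (np.float64(286.5), np.float64(182.5)) n 59 c [ 0.5368 -0.135 ] sz [0.048 0.011] yaw -39.6 z [0.079 0.087]
px (np.float64(213.5), np.float64(135.5)) n 28 c [0.5491 0.2081] sz [0.033 0.012] yaw -67.3 z [0.079 0.086]
blade
px (np.float64(252.0), np.float64(104.0)) n 89 c [0.8084 0.3166] sz [0.053 0.051] yaw 62.3 z [0.075 0.086]
px (np.float64(213.5), np.float64(135.5)) n 43 c [0.5489 0.2081] sz [0.033 0.013] yaw -64.8 z [0.075 0.087]
spinner top
px (np.float64(215.0), np.float64(146.0)) n 1713 c [0.5489 0.2095] sz [0.203 0.201]
[... 901 characters left out ...]
z [0.051 0.088]
bartop
px (np.float64(215.0), np.float64(195.5)) n 83 c [ 0.5363 -0.1282] sz [0.046 0.014] yaw -37.2 z [0.079 0.088]
px (np.float64(305.5), np.float64(284.0)) n 77 c [0.5507 0.2148] sz [0.03  0.012] yaw -60.1 z [0.079 0.091]
px (np.float64(177.5), np.float64(149.0)) n 33 c [ 0.506  -0.3564] sz [0.028 0.013] yaw -11.2 z [0.08  0.088]
blade
px (np.float64(305.0), np.float64(283.5)) n 111 c [0.5503 0.2137] sz [0.032 0.014] yaw -64.5 z [0.076 0.091]
spinner top
px (np.float64(304.5), np.float64(296.0)) n 6413 c [0.5469 0.2149] sz [0.209 0.2  ] yaw -2.6 z [0.045 0.06 ]
seat
px (np.float64(305.5), np.float64(286.5)) n 620 c [0.5508 0.2123] sz [0.073 0.071] yaw -82.1 z [0.06  0.068]
```

View pics/crop1.png

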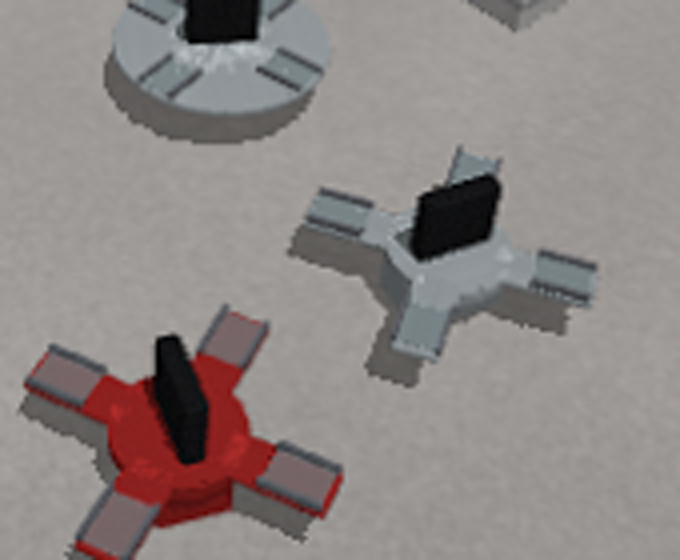

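View pics/crop2.png

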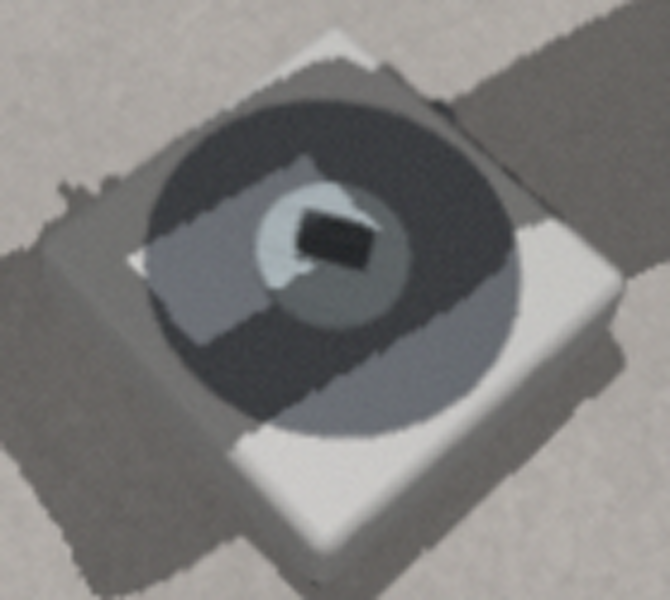

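Crop 1 confirms the target: the grey X-armed rotor with its black bar at side px (344,239). It isn't the red one (px ~275,290), and it isn't the round plate. Crop 2 shows the dark blade on its seat at scene px ~(305,285). For the precise measurement I'll use the same wrist-camera pose over the blade and then over the bar, so calibration bias cancels.

```bash
cat > look.py <<'E'
from plant import *
from h import *
def go(xy,z,yawdeg,prefer=None):
    best=None
    for k in (0,180):
        y=np.deg2rad(yawdeg+k); q=inverse_kinematics([*xy,z],[np.pi,0,y])
        print(yawdeg+k,None if q is None else np.round(q,2))
        if q is not None and (best is None or abs(q[5])<best[0]): best=(abs(q[5]),y)
    return best[1]
def shot(n):
    hold(0.3); c=get_calibration("wrist"); o=observe(); p,d=get_image("wrist")
    K=np.array(c["intrinsics"]);D=np.array(c["dist_coeffs"]);T=np.array(c["world_from_camera"])
    np.savez(f"pics/{n}.npz",p=p,d=d,K=K,D=D,T=T,e=o["eef_pos"],r=o["tcp_rot"])
    cv2.imwrite(f"pics/{n}.png",p[:,:,::-1])
    return p,cloud(p,d,K,D,T),o
E
python3 - <<'E'
from look import *
o=observe(); print(o["time_s"],o["tcp_rot"])
y1=go((.5497,.2105),.231,-65); y2=go((.4965,-.359),.231,-19.2); print(np.rad2deg([y1,y2]))
for n,xy,y in (("w_sp",(.5497,.2105),y1),("w_ro",(.4965,-.359),y2)):
    movep([*xy,.231],[np.pi,0,y]); p,W,o=shot(n); print(n,o["time_s"],o["eef_pos"],o["tcp_rot"])
    z=W[...,2]; near=np.hypot(W[...,0]-xy[0],W[...,1]-xy[1])<.06
    print("top");rect(W,near&(z>.079)&(z<.1)); print("seat/hub");rect(W,near&(z>.059)&(z<.07))
a=np.hstack([np.load("pics/w_sp.npz")["p"],np.load("pics/w_ro.npz")["p"]])
cv2.imwrite("pics/w2.png",cv2.resize(a,(800,300),interpolation=cv2.INTER_AREA)[:,:,::-1])
E
```

```text
0.15 [-3.14006229e+00 -1.99438031e-04  1.57078198e+00]
-65 None
115 [ 0.23  0.13  1.62  0.    1.38 -0.2 ]
-19.2 [-0.75  0.19  1.56 -0.    1.39  1.15]
160.8 [-0.75  0.19  1.56  0.    1.39 -1.99]
[115.  -19.2]
w_sp 1.3417 [0.5502529  0.20934145 0.23090858] [-3.14144807e+00  1.01919543e-04  2.00504508e+00]
top
px (np.float64(258.5), np.float64(176.5)) n 413 c [0.5514 0.2132] sz [0.034 0.013] yaw -61.5 z [0.079 0.089]
seat/hub
px (np.float64(258.5), np.float64(171.0)) n 2846 c [0.5515 0.2129] sz [0.07 0.07] yaw -13.5 z [0.059 0.07 ]
w_ro 3.75 [ 0.4968007  -0.35854099  0.23103927] [-3.14156607e+00 -1.68631702e-05 -3.34221833e-01]
top
px (np.float64(255.0), np.float64(177.0)) n 626 c [ 0.4986 -0.3587] sz [0.049 0.013] yaw -19.5 z [0.08  0.086]
seat/hub
px (np.float64(255.0), np.float64(153.0)) n 26 c [ 0.5197 -0.3659] sz [0.014 0.002] yaw 72.5 z [0.059 0.07 ]
```

View pics/w2.png

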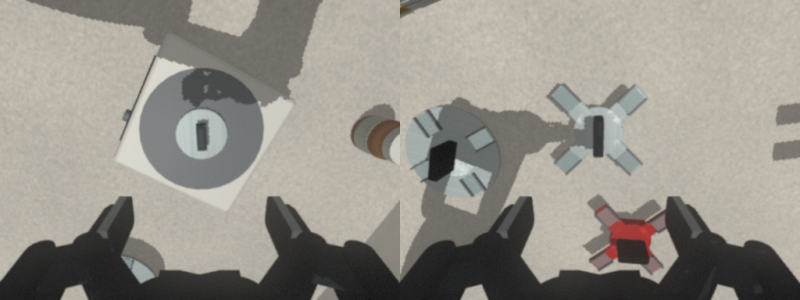

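The left half shows the blade at wrist px ~(258,176). The right half shows the target rotor's bar at ~(255,177), with the red look-alike below it at ~(300,305) and the round rotor at left. I'll refine the yaws with a line fit on the saved shots, then grasp.

```bash
python3 - <<'E'
from h import *
for n,xy,lo in (("w_sp",(.5514,.2132),.072),("w_ro",(.4986,-.3587),.06)):
    p,W=load(n); f=np.load(f"pics/{n}.npz"); z=W[...,2]
    near=np.hypot(W[...,0]-xy[0],W[...,1]-xy[1])<.04
    ztop=np.percentile(z[near],97); yaw=f["r"][2]
    R=np.array([[np.cos(yaw),-np.sin(yaw)],[np.sin(yaw),np.cos(yaw)]])
    for t in (lo,.078,.082):
        m=near&(z>t); q=W[m][:,:2]; e,v=np.linalg.eigh(np.cov(q.T)); a=np.rad2deg(np.arctan2(v[1,1],v[0,1]))
        r=cv2.minAreaRect(q.astype(np.float32)); print(n,t,m.sum(),"pca yaw",round((a+90)%180-90,2),"mean",q.mean(0),"rect",np.round(r[0],4),np.round(r[1],4),r[2],"tool off",np.round((np.array(r[0])-f["e"][:2])@R,4))
    print("tool yaw",np.rad2deg(yaw),"ztop",ztop)
E
```

```text
w_sp 0.072 12172 pca yaw 22.58 mean [0.54905252 0.223577  ] rect [0.552  0.2137] [0.0786 0.0349] 24.63995361328125 tool off [ 0.0032 -0.0034]
w_sp 0.078 12155 pca yaw 22.58 mean [0.54906042 0.22357118] rect [0.552  0.2137] [0.0786 0.0349] 24.63995361328125 tool off [ 0.0032 -0.0034]
w_sp 0.082 12104 pca yaw 22.59 mean [0.54905974 0.22359759] rect [0.5517 0.2142] [0.0786 0.0337] 24.63995361328125 tool off [ 0.0038 -0.0034]
tool yaw 114.88062057144724 ztop 0.32132862757386227
w_ro 0.06 11816 pca yaw 70.93 mean [ 0.5094421  -0.36242489] rect [ 0.499  -0.3576] [0.0777 0.049 ] 56.58237075805664 tool off [0.0018 0.0016]
w_ro 0.078 11781 pca yaw 70.94 mean [ 0.50940976 -0.36241447] rect [ 0.499  -0.3576] [0.0777 0.049 ] 56.58237075805664 tool off [0.0018 0.0016]
w_ro 0.082 11765 pca yaw 70.94 mean [ 0.50940438 -0.36240839] rect [ 0.499  -0.3576] [0.0777 0.049 ] 56.58237075805664 tool off [0.0018 0.0016]
tool yaw -19.149500473618726 ztop 0.32153605256453793
```

```bash
python3 - <<'E'
from look import *
for n,xy in (("w_sp",(.5514,.2132)),("w_ro",(.4986,-.3587))):
    p,W=load(n); f=np.load(f"pics/{n}.npz"); z=W[...,2]; yaw=f["r"][2]
    R=np.array([[np.cos(yaw),-np.sin(yaw)],[np.sin(yaw),np.cos(yaw)]])
    near=np.hypot(W[...,0]-xy[0],W[...,1]-xy[1])<.04
    for t in (.074,.079,.083):
        m=near&(z>t)&(z<.1); q=W[m][:,:2]; e,v=np.linalg.eigh(np.cov(q.T)); a=np.rad2deg(np.arctan2(v[1,1],v[0,1])); r=cv2.minAreaRect(q.astype(np.float32))
        print(n,t,m.sum(),"pca",round((a+90)%180-90,2),"mean",q.mean(0).round(4),"rect",np.round(r[0],4),np.round(r[1],4),round(r[2],1),"tool off",np.round((np.array(r[0])-f["e"][:2])@R,4))
y=np.deg2rad(-19.5); c=[.4986,-.3587]
movep([*c,.12],[np.pi,0,y]); o=observe(); print(o["eef_pos"],o["tcp_rot"])
print(move_l([*c,.048],feed=.08,max_force=15)); o=observe(); print(o["eef_pos"],o["ft_force"])
gripper_to(0.005,60); hold(.2); o=observe(); print(o["time_s"],o["opening"],o["grasp_force"],o["eef_pos"],np.rad2deg(o["tcp_rot"]),o["ft_force"])
E
```

```text
w_sp 0.074 427 pca -61.27 mean [0.5504 0.2149] rect [0.5514 0.2132] [0.0129 0.0342] 28.5 tool off [ 0.003  -0.0027]
w_sp 0.079 413 pca -61.36 mean [0.5507 0.2144] rect [0.5514 0.2132] [0.0129 0.0342] 28.5 tool off [ 0.003  -0.0027]
w_sp 0.083 345 pca -61.36 mean [0.5509 0.2139] rect [0.5513 0.2133] [0.0122 0.0324] 25.4 tool off [ 0.0032 -0.0026]
w_ro 0.074 631 pca -20.01 mean [ 0.4998 -0.3589] rect [ 0.4986 -0.3587] [0.0132 0.0486] 70.6 tool off [0.0018 0.0004]
w_ro 0.079 626 pca -20.03 mean [ 0.4996 -0.3588] rect [ 0.4986 -0.3587] [0.0131 0.0486] 70.5 tool off [0.0018 0.0004]
w_ro 0.083 567 pca -19.91 mean [ 0.4988 -0.3583] rect [ 0.4986 -0.3583] [0.0124 0.0484] 70.6 tool off [0.0016 0.0008]
[ 0.49872957 -0.35878906  0.12036921] [-3.14140426e+00  3.90513281e-04 -3.40185344e-01]
False
[ 0.49902265 -0.35911144  0.04861884] [0.0075622  0.8437631  0.52316112]
6.2167 0.013623658350226513 62.68707990646362 [ 0.49864928 -0.35863054  0.04804904] [-1.79993854e+02  2.63902520e-04 -1.94990959e+01] [0.23204305 0.00159556 1.10326519]
```

```bash
python3 - <<'E'
from look import *
e=observe()["eef_pos"]
move_l([e[0],e[1],.25],feed=.15); o=observe(); print(o["time_s"],o["opening"],o["grasp_force"],o["ft_force"])
y=np.deg2rad(118.6)
movep([.5514,.2132,.25],[np.pi,0,y])
move_l([.5514,.2132,.155],feed=.12); p,W,o=shot("w_h"); print(o["time_s"],o["opening"],o["ft_force"],o["torque"],o["eef_pos"],np.rad2deg(o["tcp_rot"]))
s,_=get_image("side"); c,_=get_image("scene")
a=np.hstack([cv2.resize(s[70:200,130:300],(400,306),interpolation=cv2.INTER_CUBIC),cv2.resize(c[180:350,200:422],(400,306),interpolation=cv2.INTER_CUBIC)])
a=np.vstack([a,np.hstack([cv2.resize(p,(384,288)),np.zeros((288,416,3),np.uint8)])])
cv2.imwrite("pics/hover.png",a[:,:,::-1])
E
```

```text
7.7167 0.01357156622619395 61.90317749977112 [ 0.02633807  0.60459208 -3.31575996]
11.025 0.013324413532886555 [ 0.34181012  0.07514393 -3.28055649] [0.02825846 0.03674243 0.0290941 ] [0.55176625 0.21331461 0.15570039] [1.79935350e+02 1.78657843e-02 1.18602743e+02]
```

View pics/hover.png

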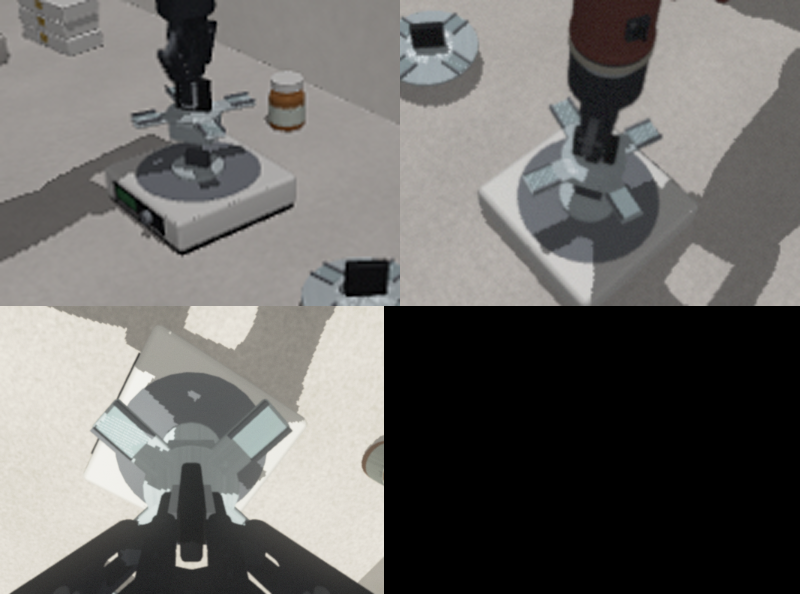

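The hover view shows the rotor hanging level above the blade, its bar straight in the fingers and its arms symmetric at wrist px ~(165,570) and ~(345,570). I'll lower it with a force guard.

```bash
python3 - <<'E'
from plant import *
def st(s): o=observe(); print(s,round(o["time_s"],2),o["eef_pos"].round(4) if hasattr(o["eef_pos"],"round") else o["eef_pos"],[round(x,2) for x in o["ft_force"]],[round(x,2) for x in o["torque"]],round(o["opening"],4)); return o
x=[.5512,.2131]
print(move_l([*x,.120],feed=.03,max_force=10)); o=st("a")
if o["eef_pos"][2]<.123:
    print(move_l([*x,.106],feed=.015,max_force=10)); st("b"); hold(.2); st("c")
E
```

```text
False
a 12.49 [0.5514 0.2132 0.1203] [np.float64(0.1), np.float64(0.53), np.float64(-2.2)] [np.float64(-0.01), np.float64(0.02), np.float64(0.05)] 0.0136
True
b 13.12 [0.5511 0.2131 0.111 ] [np.float64(-0.44), np.float64(0.87), np.float64(6.64)] [np.float64(0.04), np.float64(-0.08), np.float64(0.01)] 0.013
c 13.32 [0.5511 0.2131 0.111 ] [np.float64(-1.17), np.float64(-0.43), np.float64(5.66)] [np.float64(-0.01), np.float64(-0.06), np.float64(-0.01)] 0.0133
```

It stopped at z = 0.111, exactly home height (0.048 + 0.063). Now I'll release, retreat and verify.

```bash
python3 - <<'E'
from look import *
gripper_to(.06); hold(.2); e=observe()["eef_pos"]
print(observe()["ft_force"])
move_l([e[0],e[1],.294],feed=.12); p,W,o=shot("w_f"); print(o["time_s"],o["ft_force"],o["opening"])
z=W[...,2]; near=np.hypot(W[...,0]-.5512,W[...,1]-.2131)<.09
m=near&(z>.13)&(z<.16)
print("bar");rect(W,m); print("bar top z",np.median(z[m&(z>.14)]))
t=near&(z>.09)&(z<.115)&(np.hypot(W[...,0]-.5512,W[...,1]-.2131)>.05); q=W[t]
A=np.c_[q[:,:2]-[.5512,.2131],np.ones(len(q))]; print("arm plane",np.linalg.lstsq(A,q[:,2],rcond=None)[0])
s,_=get_image("side"); c,_=get_image("scene")
a=np.hstack([cv2.resize(s[70:240,130:352],(400,306),interpolation=cv2.INTER_CUBIC),cv2.resize(p,(408,306))[:,:400]])
cv2.imwrite("pics/final.png",a[:,:,::-1])
E
```

```text
[-0.04855158 -0.32298509 -0.52835566]
16.025 [ 0.65511222  0.17061008 -0.19467963] 0.06017387707852881
bar
px (np.float64(258.0), np.float64(178.5)) n 666 c [0.5513 0.2129] sz [0.051 0.013] yaw -61.4 z [0.131 0.15 ]
bar top z 0.14739030965096242
arm plane [-6.39816458e-05  2.37487195e-03  1.04701644e-01]
```

View pics/final.png

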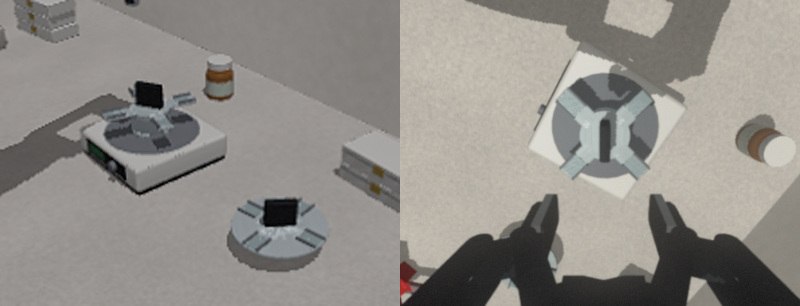

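The rotor sits level on the spindle: its bar is at wrist px ~(258,178), the bar top is at 0.147 m (0.148 expected) and the arms are flat. The round rotor hasn't moved.

```bash
python3 -c "
from plant import *
print(job_done())"
```

```text
the job is handed in; nothing more can be done
None
```

The four-armed rotor is fully home and level on the spindle and has been let go, the round-plate rotor was left where it stood, and the job was handed in at about 16 s of the 35 s allowed.

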